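Weigh the cacao canister on the kitchen beam scale

ROBOT

A 6-joint arm with a two-finger parallel gripper is mounted at the origin on the work surface. World frame = base frame: x ahead of the robot, y to its left, z up, the work surface at z = 0. Lengths are in m, angles in rad, forces in N, time in s.
With the tool pointing down it reaches from about 0.375 to 0.825 m from the base axis. Payload 5.5 kg.
Tool frame: the origin (TCP) lies at the very end of the fingers, on their centre line; the grasp point (between the pads) lies 19 mm behind it; z points along the fingers, y is the line along which they close (so a half turn about z gives the same grasp; the last joint's range is limited). The gripper opens to 85 mm and grips with 20 to 120 N. Pads are 22 mm wide; open, the fingers measure 114 mm over their backs; the gripper's body (76 mm by 85 mm) begins 54 mm behind the grasp point. The pads swing forward as they close: fully open they stand 13 mm farther back than shut.
Start: joints at [1.11, 0.314, -0.047, 1.21, 0, 1.571], TCP at [0.267, 0.537, 0.231] pointing down, gripper open.
Joint ranges: [-2.67, 2.67], [-0.69, 1.73], [-1.03, 1.25], [-2.08, 2.16], [-1.42, 1.45], [-3.14, 3.14]. Speed limits (rad/s): [2.39, 2.39, 3.01, 3.14, 3.14, 3.14].

INTERFACE

Orientations are given as a unit quaternion [x, y, z, w].
In Python, from station import env, vision, job gives the robot as it stands.
- The arm moves only by the shell command python3 -m handwheel 'ROWS'. ROWS is JSON, a list of rows, each an object with "delta_rot": the turn, a rotation vector about the tool's x, y, z in rad, a list of three; "dp": the shift along the tool's x, y, z in m, a list of three; "jaw": the opening, from 0 (shut) to 1 (fully open). A call has 1 to 12 rows; each row shifts and turns the commanded pose from where the row before left it, along the tool's axes as they then stand; what a row does not reach is not made up. A row lasts 1/10 s, in which the tool goes at most 50 mm and 8.59 degrees, less where a joint would pass 70% of its speed; a pose out of reach is approached as far as the arm can. A call with a gripper value outside its range is refused whole. The fingers move at their own pace and stop on an object; the grip force is fixed at half the most. Time passes only in rows, so rows that do not move let the fingers close. It gives the time, the measured TCP pose, the force, the opening and the grip force at its end, in the units of the state.
- env.sense(): the state, without advancing time (a new reading comes with each control period).
- vision.grab_frame(name): name is "scene" or "side" or "wrist"; returns a dict with "color" (480x640x3 uint8, red, green, blue), "mtx" (3x3 intrinsics, pixels), "extrinsics" (4x4, takes a point from world to camera coordinates); the wrist camera has in their place "T_tool_cam" (4x4, takes a point from camera to tool coordinates, whose origin is the TCP and whose axes are the flange's). Camera axes: x right, y down, z forward; pixel columns grow to the right and rows downward; lengths in m; the calibration is good to about 2 mm. A picture is of the moment at which its call begins: read the wrist's pose just before it. There is no depth.
- job.hand_in(): hands the job in; it is judged then, once.
The state is a dict: "t": time; "joint_positions": joint angles; "qd": joint speeds; "joint_efforts": joint torques, N m; "position": TCP position; "orientation": TCP orientation; "wrist_force": force on the tool from outside, world axes, zero at the start; "moment": the same for the moment, N m; "opening": finger opening in m; "gripper_force": force on a finger pad.
Only numpy, scipy, OpenCV 4.12 (cv2) and the standard library are available. Lean on these libraries where they do the work, as an engineer would, in place of code of your own. Each camera call takes 0.05 s, during which the arm holds its last target. There are 200 camera calls.

TASK

Weigh the pink cacao canister: set it gently upright in the middle of the beam scale's round pan and let go, then nudge the brass counterpoise along the beam, easing off to see where the beam settles, until it floats level on its own with nothing touching it. Use a light fingertip push on the counterpoise, never a squeeze or a shove (the pivots are delicate), and leave the bowl, the pie tin and the clear box where they are.

Things in the scene. Friction and masses are not known exactly. Their poses are not given: they have to be found in the camera images.
- scale: Green beam scale, fixed to the counter: base plate 85 x 360 x 18 mm and two uprights carrying the beam's pivot 115 mm above the counter. Origin on the counter right under the pivot; z up; its y axis runs along the beam, the pan at +y, the counterpoise arm at -y.
- index (a point): Fixed red index on a post at the -y end of the scale, 222 mm from the pivot and 115 mm above the counter. The red pointer at the end of the beam stands at the same height as this index when the beam is level.
- beam (a joint): Beam tilt, rad: 0 level, positive with the pan up and the counterpoise arm down; stops at -0.14 and +0.14. Left alone it settles within about a second. Between the stops 1 mm of counterpoise travel outward adds about 0.01 rad; farther off balance it lies on a stop. Pushing the counterpoise also holds the beam by friction, so read it untouched.
- pivot (a point): The beam's pivot, on its axis (aluminium bar 10 mm wide, 16 mm tall). With the pan empty the beam always lies on its stop, pan up. Each 100 g of load needs the counterpoise about 24 mm farther out; 0.34 kg balances near joint value 0.06, 0.56 kg near 0.112. The canister's weight is not known beforehand.
- pan_top (a point): Centre of the upper face of the round steel pan, 116 mm across, no rim; 120 mm from the pivot towards scale +y, 137 mm above the counter with the beam level, 17 mm higher or lower at the stops. A linkage keeps it horizontal: where on it the load stands does not change the balance. Empty, it sinks to its lower stop under less than 3 N; it rides on rubber cushions that give about 1 mm per 1.5 N.
- poise (a joint): Travel of the brass counterpoise along the beam, m: 0 (inner stop, 50 mm from the pivot) to 0.13 (outer stop, 180 mm from the pivot), growing away from the pan, towards scale -y. 0.5 kg; slides with about 2 N of friction and stays where it is left. It starts too close to the pivot for the loaded pan.
- poise_knob (a point): On the axis of the counterpoise's upright round brass knob (18 mm diameter), 20 mm below the knob's top, 44 mm above the beam's axis and 32 mm above the top of the counterpoise's block, which is 34 mm long along the beam and 36 mm wide and reaches 28 mm below the beam's axis. It tilts with the beam.
- canister: Closed bright pink canister with a cream band and steel lid, 54 mm diameter (lid 56 mm), 85 mm tall, 0.34 to 0.56 kg. Origin at the centre of its underside, z up.
- bowl: Red ceramic bowl, 120 mm across, 50 mm high; origin under its centre. Bystander.
- pie_tin: Aluminium pie tin, 136 mm across, 28 mm high; origin under its centre. Bystander.
- clear_box: Clear plastic lidded box, 104 x 89 x 56 mm; origin under its centre. Bystander.
There are look-alikes about, which are no part of the job. Of the things like the canister, leave any that is blue; of the rest the smaller one is meant.

How it is judged:
On the way:
1. the canister stands on the pan, let go, and the pan has sunk under it (horizontal distance between canister and pan_top below 0.03 m and z of canister in the frame of pan_top between -0.006 and 0.006 m and angle between canister's own z axis and vertical below 0.1 rad and contact force between the fingers and canister below 0.05 N and value of joint beam below -0.07 rad), for 0.2 s.
At the end, for the whole second after the job is handed in: The canister stands upright on the pan within 30 mm of its centre; the beam rests within 0.03 rad (under 2 degrees) of level with nothing but the canister touching the scale (horizontal distance between canister and pan_top below 0.03 m and z of canister in the frame of pan_top between -0.006 and 0.006 m and angle between canister's own z axis and vertical below 0.1 rad and contact force between each of the arm, the fingers and scale below 0.05 N and contact force between the fingers and canister below 0.05 N and value of joint beam between -0.03 and 0.03 rad and velocity of joint beam between -0.05 and 0.05 rad/s).
It fails at once if the gripper squeezes, shoves or presses any part of the scale with more than 15 N (contact force between any of the fingers, the arm and scale above 15 N).
It fails at once if the canister is dropped or pressed onto the scale with more than 20 N (contact force between canister and scale above 20 N).
It fails at once if the bowl is moved more than 20 mm (distance of bowl from where it was at the start of the episode above 0.02 m).
It fails at once if the pie tin is moved more than 20 mm (distance of pie_tin from where it was at the start of the episode above 0.02 m).
It fails at once if the clear box is moved more than 20 mm (distance of clear_box from where it was at the start of the episode above 0.02 m).
It also fails if it takes over 72 s, if anything falls off the work surface, if the arm or the gripper's body presses on something with over 40 N, if the wrist force passes 120 N, or if a joint passes its speed limit or range.

## Working session

There is one attempt and no reset: what is moved stays moved. The work goes in short steps, Python scripts to look and compute and a shell command to move; the robot and the scene stay as the last step left them, time stands still between calls to the robot, and variables do not carry over. Pictures are saved under pics/ and viewed, at most 10 in all, crops included, and the job is handed in when it is done.

```bash
mkdir -p pics
cat > h.py <<'E'
import numpy as np, cv2
from scipy.spatial.transform import Rotation as R
from station import env, vision, job
def grab(n):
    s=env.sense(); f=vision.grab_frame(n)
    if n=="wrist":
        T=np.eye(4); T[:3,:3]=R.from_quat(s["orientation"]).as_matrix(); T[:3,3]=s["position"]
        E=np.linalg.inv(T@np.array(f["T_tool_cam"]))
    else: E=np.array(f["extrinsics"])
    return f["color"][:,:,::-1].copy(), np.array(f["mtx"]), E
def ray(K,E,uv,z):
    d=E[:3,:3].T@np.linalg.inv(K)@np.array([*uv,1.]); c=-E[:3,:3].T@E[:3,3]
    return c+d*(z-c[2])/d[2]
def proj(K,E,p):
    q=K@(E[:3,:3]@np.array(p)+E[:3,3]); return q[:2]/q[2]
E
python3 - <<'E'
from h import *
s=env.sense(); print(s["position"],s["orientation"],s["opening"],s["t"])
for n in ["scene","side"]:
    c,K,Ex=grab(n); cv2.imwrite(f"pics/{n}0.png",c); np.savez(f"pics/{n}0.npz",K=K,E=Ex)
E
```

```text
[0.26654344 0.53688448 0.23045439] [ 2.28384965e-01  9.73570538e-01 -8.25144813e-04 -1.86104364e-04] 0.08538555113396974 0.0
```

View pics/scene0.png

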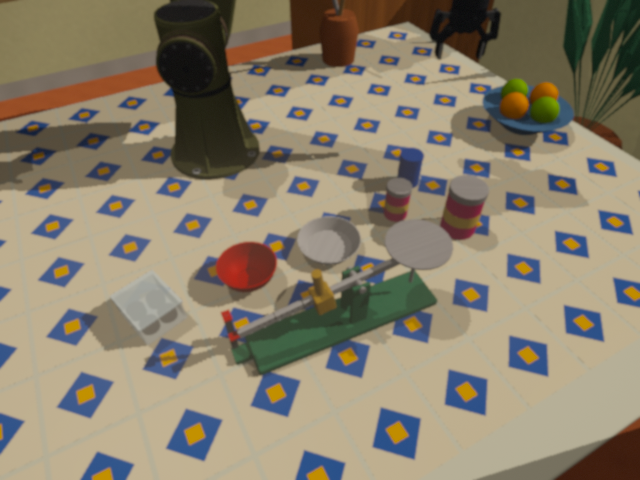

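View pics/side0.png

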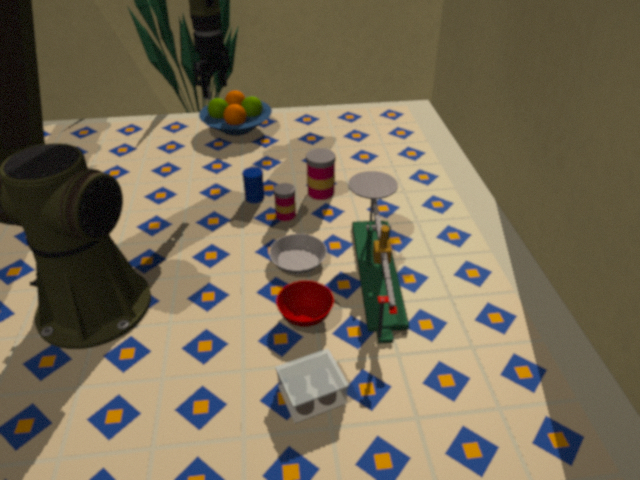

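Candidates: small pink canister, scene (397,200) / side (285,202); large pink one, scene (463,207) / side (320,175); blue one, scene (410,167) / side (253,185). I choose the small pink one and check it in a close crop.

```bash
python3 - <<'E'
import cv2,numpy as np
a=cv2.imread("pics/scene0.png");b=cv2.imread("pics/side0.png")
A=cv2.resize(a[140:380,210:490],None,fx=2.1,fy=2.1,interpolation=cv2.INTER_CUBIC)[:, :]
B=cv2.resize(b[145:345,240:420],None,fx=1.0,fy=1.0)
B=cv2.resize(B,(int(180*504/200),504),interpolation=cv2.INTER_CUBIC)
o=np.hstack([A,B]);print(A.shape,B.shape,o.shape)
s=800/o.shape[1];print(s)
cv2.imwrite("pics/crop0.png",cv2.resize(o,None,fx=s,fy=s))
E
python3 - <<'E'
from h import *
S=np.load("pics/scene0.npz");D=np.load("pics/side0.npz")
print("can",ray(S["K"],S["E"],(399,186),.085),ray(D["K"],D["E"],(285,190),.085))
print("pan",ray(S["K"],S["E"],(419,244),.154),ray(D["K"],D["E"],(373,185),.154))
for n,z,u,v in [("bowl",.05,(247,264),(305,299)),("tin",.028,(329,241),(298,250)),("big",.1,(467,190),(321,158)),("blue",.08,(411,154),(253,172)),("box",.056,(147,300),(312,373))]:
  print(n,ray(S["K"],S["E"],u,z),ray(D["K"],D["E"],v,z))
E
```

```text
(504, 588, 3) (504, 453, 3) (504, 1041, 3)
0.7684918347742555
can [0.4309207  0.28099574 0.085     ] [0.43104121 0.27206499 0.085     ]
pan [0.63551426 0.16875527 0.154     ] [0.63180402 0.16192062 0.154     ]
bowl [ 0.44850339 -0.08465635  0.05      ] [ 0.44694623 -0.08530956  0.05      ]
tin [0.45410316 0.09495593 0.028     ] [0.44762577 0.09973588 0.028     ]
big [0.52366676 0.38645123 0.1       ] [0.53746209 0.39475552 0.1       ]
blue [0.34476145 0.37648902 0.08      ] [0.35207972 0.3781316  0.08      ]
box [ 0.44571375 -0.27657242  0.056     ] [ 0.44132621 -0.27531293  0.056     ]
```

View pics/crop0.png

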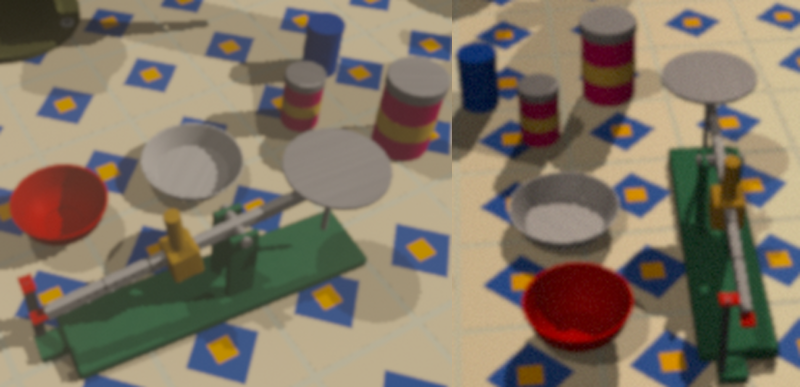

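The crop shows the small pink canister with its band at scene (397,200); it is the smaller pink one, clearly distinct from the blue (410,167) and the larger pink (463,207). The beam lies pan-up, with the fixed red index at scene (226,316) and the pointer at (233,336).

```bash
cat > fit.py <<'E'
from h import *
from scipy.optimize import least_squares
def w(p,q):
    c,s=np.cos(p[2]),np.sin(p[2]); return [p[0]+c*q[0]-s*q[1],p[1]+s*q[0]+c*q[1],q[2]]
def b(t,y,h): # point on beam at scale-y, height above axis, tilt t
    return [0,y*np.cos(t)-h*np.sin(t),.115+y*np.sin(t)+h*np.cos(t)]
if __name__=="__main__":
    C={n:np.load(f"pics/{n}0.npz") for n in ("scene","side")}
    ob=[([0,.1188,.154],(418.8,243.5),(372.7,184.8)),([0,-.222,.115],(226,316),(383.1,298.9)),(b(.14,-.21,0),(233,336),(392.4,310.2))]
    def f(p):
        r=[]
        for q,u,v in ob:
            for n,x in (("scene",u),("side",v)): r+=list(proj(C[n]["K"],C[n]["E"],w(p,q))-x)
        k=w(p,b(.14,-.05-p[3],.064))
        for n,x in (("scene",(317.2,272)),("side",(385.1,227.6))): r+=list(proj(C[n]["K"],C[n]["E"],k)-x)
        return r
    s=least_squares(f,[.63,.05,0,.01],loss="soft_l1"); p=s.x
    print(p,np.round(f(p),1)); print("pan",w(p,[0,.1188,.154]),"index",w(p,[0,-.222,.115]),"scale y",w([0,0,p[2]],[0,1,0]))
    m=lambda q:sum(np.sum((proj(C[n]["K"],C[n]["E"],[*q,.085])-x)**2) for n,x in (("scene",(399.6,187.1)),("side",(285,189.9))))
    from scipy.optimize import minimize
    can=minimize(m,[.43,.277],method="Nelder-Mead",options=dict(xatol=1e-5)); print("can",can.x,can.fun)
    S=env.sense(); M=R.from_quat(S["orientation"]).as_matrix()
    print("tool delta above can, z .14",M.T@(np.array([*can.x,.14])-S["position"]))
E
python3 fit.py
```

```text
[ 0.62334151  0.04612901 -0.08860837  0.0078069 ] [-2.4  0.8  1.  -0.4 -0.1  9.   9.1  1.6  4.1 -4.1 -2.3 -4.  -0.6  0.
 -1.2 -1. ]
pan [np.float64(0.6338544147553787), np.float64(0.16446293877692164), 0.154] index [np.float64(0.6036961835057627), np.float64(-0.17500005049863204), 0.115] scale y [np.float64(0.08849246258690152), np.float64(0.9960768464658266), 0]
can [0.43306522 0.27887133] 3.138941016834131
tool delta above can, z .14 [-0.2638994  -0.15699894  0.09075191]
```

```bash
python3 -m handwheel '[{"dp":[-0.033,-0.0196,0],"delta_rot":[0,0,0],"jaw":1},{"dp":[-0.033,-0.0196,0],"delta_rot":[0,0,0],"jaw":1},{"dp":[-0.033,-0.0196,0],"delta_rot":[0,0,0],"jaw":1},{"dp":[-0.033,-0.0196,0],"delta_rot":[0,0,0],"jaw":1},{"dp":[-0.033,-0.0196,0],"delta_rot":[0,0,0],"jaw":1},{"dp":[-0.033,-0.0196,0.01],"delta_rot":[0,0,0],"jaw":1},{"dp":[-0.033,-0.0196,0.01],"delta_rot":[0,0,0],"jaw":1},{"dp":[-0.033,-0.0196,0.01],"delta_rot":[0,0,0],"jaw":1},{"dp":[0,0,0],"delta_rot":[0,0,0],"jaw":1},{"dp":[0,0,0],"delta_rot":[0,0,0],"jaw":1}]'
python3 - <<'E'
from h import *
c,K,E=grab("wrist"); cv2.imwrite("pics/w1.png",c); np.savez("pics/w1.npz",K=K,E=E)
for q in ([.433,.279,.085],[.433,.279,0],[.634,.164,.154],[.345,.377,.08],[.53,.39,.1]): print(q,proj(K,E,q))
E
```

```text
t: 1.1
position: [0.4335, 0.2789, 0.2009]
orientation: [0.229, 0.973, -0.0, -0.001]
wrist_force: [0.1, 0.9, 0.7]
opening: 0.0855
gripper_force: 0.0
[0.433, 0.279, 0.085] [323.22528026 233.64806698]
[0.433, 0.279, 0] [323.12946385 209.17689156]
[0.634, 0.164, 0.154] [303.70860539 593.70227739]
[0.345, 0.377, 0.08] [402.88251473  36.54435145]
[0.53, 0.39, 0.1] [536.73807776 293.20035492]
```

View pics/w1.png

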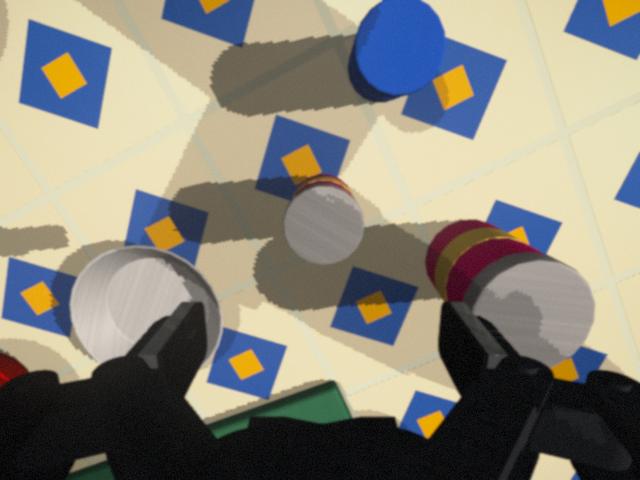

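The wrist picture shows the target lid centred at (324,225), the blue one at (402,45), the large one's lid at (533,306); fingers straddle clear.

Run:
```python
from h import *
c=cv2.imread("pics/w1.png");d=np.load("pics/w1.npz")
p=ray(d["K"],d["E"],(324,225.5),.085);print(p)
S=env.sense();M=R.from_quat(S["orientation"]).as_matrix();print(M.T@(np.array([p[0],p[1],.035])-S["position"]))
```

```text
[0.42813619 0.28201266 0.085     ]
[ 0.00556238 -0.00026822  0.16623138]
```

```bash
python3 -m handwheel '[{"dp":[0.005,0,0.03],"delta_rot":[0,0,0],"jaw":1},{"dp":[0,0,0.035],"delta_rot":[0,0,0],"jaw":1},{"dp":[0,0,0.035],"delta_rot":[0,0,0],"jaw":1},{"dp":[0,0,0.035],"delta_rot":[0,0,0],"jaw":1},{"dp":[0,0,0.025],"delta_rot":[0,0,0],"jaw":1},{"dp":[0,0,0.006],"delta_rot":[0,0,0],"jaw":1},{"dp":[0,0,0],"delta_rot":[0,0,0],"jaw":0},{"dp":[0,0,0],"delta_rot":[0,0,0],"jaw":0},{"dp":[0,0,0],"delta_rot":[0,0,0],"jaw":0},{"dp":[0,0,0],"delta_rot":[0,0,0],"jaw":0},{"dp":[0,0,0],"delta_rot":[0,0,0],"jaw":0},{"dp":[0,0,0],"delta_rot":[0,0,0],"jaw":0}]'
```

```text
t: 2.35
position: [0.4299, 0.2826, 0.037]
orientation: [0.228, 0.974, 0.001, 0.001]
wrist_force: [-1.7, -0.8, 6.7]
opening: 0.0541
gripper_force: 62.0
```

```bash
python3 -m handwheel '[{"dp":[0,0,-0.02],"delta_rot":[0,0,0],"jaw":0},{"dp":[0,0,-0.04],"delta_rot":[0,0,0],"jaw":0},{"dp":[0,0,-0.045],"delta_rot":[0,0,0],"jaw":0},{"dp":[0,0,-0.04],"delta_rot":[0,0,0],"jaw":0},{"dp":[0,0,-0.025],"delta_rot":[0,0,0],"jaw":0},{"dp":[0,0,-0.01],"delta_rot":[0,0,0],"jaw":0},{"dp":[0,0,0],"delta_rot":[0,0,0],"jaw":0},{"dp":[0,0,0],"delta_rot":[0,0,0],"jaw":0},{"dp":[0,0,0],"delta_rot":[0,0,0],"jaw":0},{"dp":[0,0,0],"delta_rot":[0,0,0],"jaw":0}]'
python3 - <<'E'
from h import *
S=env.sense();print(S["wrist_force"],S["position"],S["opening"])
M=R.from_quat(S["orientation"]).as_matrix()
print(M.T@(np.array([.634,.164,.26])-S["position"]))
# predicted pan centre from side+scene of the pan
E
```

```text
t: 3.35
position: [0.4282, 0.2812, 0.2136]
orientation: [0.228, 0.974, -0.001, -0.001]
wrist_force: [-0.6, -0.7, -5.4]
opening: 0.0538
gripper_force: 65.2
[-0.62159751 -0.69432034 -5.39747589] [0.42817801 0.28122256 0.2136111 ] 0.0537574169167001
[-0.23640856 -0.01359545 -0.04671093]
```

```bash
python3 -m handwheel '[{"dp":[-0.015,0,-0.02],"delta_rot":[0,0,0],"jaw":0},{"dp":[-0.03,-0.002,-0.015],"delta_rot":[0,0,0],"jaw":0},{"dp":[-0.035,-0.002,-0.012],"delta_rot":[0,0,0],"jaw":0},{"dp":[-0.035,-0.002,0],"delta_rot":[0,0,0],"jaw":0},{"dp":[-0.035,-0.002,0],"delta_rot":[0,0,0],"jaw":0},{"dp":[-0.035,-0.002,0],"delta_rot":[0,0,0],"jaw":0},{"dp":[-0.03,-0.002,0],"delta_rot":[0,0,0],"jaw":0},{"dp":[-0.021,-0.0016,0],"delta_rot":[0,0,0],"jaw":0},{"dp":[0,0,0],"delta_rot":[0,0,0],"jaw":0},{"dp":[0,0,0],"delta_rot":[0,0,0],"jaw":0},{"dp":[0,0,0],"delta_rot":[0,0,0],"jaw":0},{"dp":[0,0,0],"delta_rot":[0,0,0],"jaw":0}]'
python3 - <<'E'
from h import *
C=[cv2.resize(grab(n)[0][a:a+160,b:b+160],(400,400),interpolation=cv2.INTER_CUBIC) for n,a,b in (("scene",130,340),("side",80,290))]
cv2.imwrite("pics/over.png",np.hstack(C))
print(env.sense()["wrist_force"])
E
```

```text
t: 4.55
position: [0.6336, 0.1653, 0.2622]
orientation: [0.228, 0.974, -0.0, -0.0]
wrist_force: [-0.3, 0.6, -5.0]
opening: 0.0536
gripper_force: 65.2
[ 0.08662078 -0.31932146 -5.286704  ]
```

View pics/over.png

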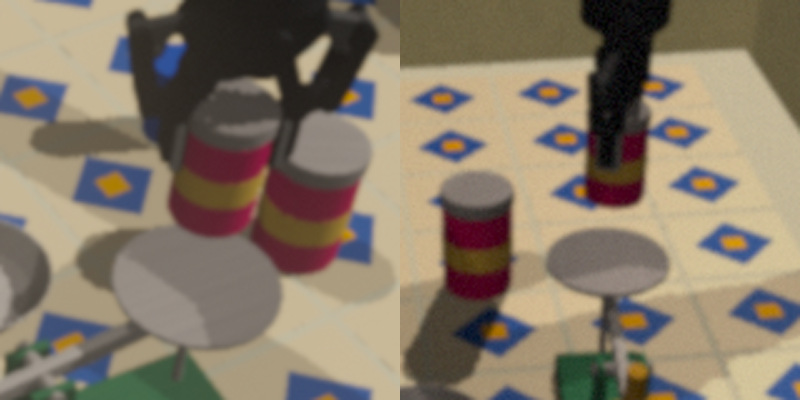

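The canister hangs above the pan (canister base scene ≈(424,218), side ≈(376,157); pan centre scene (419,245), side (373,185)).

Run:
```python
from h import *
C=[np.load(f"pics/{n}0.npz") for n in ("scene","side")]
def tri(u,v):
    P=[c["K"]@c["E"][:3] for c in C]
    X=cv2.triangulatePoints(P[0],P[1],np.array(u,float).reshape(2,1),np.array(v,float).reshape(2,1)).ravel();return X[:3]/X[3]
print("can",tri((424.4,218),(376,157)),"pan",tri((418.8,244.5),(372.8,184.8)))
print([ray(c["K"],c["E"],u,.227) for c,u in zip(C,((424.4,218),(376,157)))])
print([ray(c["K"],c["E"],u,.154) for c,u in zip(C,((418.8,244.2),(372.8,184.8)))])
```

```text
can [0.63709344 0.16630379 0.22316831] pan [0.63324332 0.17086143 0.14897598]
[array([0.64333275, 0.15971793, 0.227     ]), array([0.63517589, 0.16409652, 0.227     ])]
[array([0.6357252 , 0.16817613, 0.154     ]), array([0.6315096, 0.1628238, 0.154    ])]
```

```bash
python3 -m handwheel '[{"dp":[0,0,0.015],"delta_rot":[0,0,0],"jaw":0},{"dp":[0,0,0.02],"delta_rot":[0,0,0],"jaw":0},{"dp":[0,0,0.015],"delta_rot":[0,0,0],"jaw":0},{"dp":[0,0,0.01],"delta_rot":[0,0,0],"jaw":0},{"dp":[0,0,0.004],"delta_rot":[0,0,0],"jaw":0},{"dp":[0,0,0.003],"delta_rot":[0,0,0],"jaw":0},{"dp":[0,0,0.003],"delta_rot":[0,0,0],"jaw":0},{"dp":[0,0,0.003],"delta_rot":[0,0,0],"jaw":0},{"dp":[0,0,0.003],"delta_rot":[0,0,0],"jaw":0},{"dp":[0,0,0.003],"delta_rot":[0,0,0],"jaw":0},{"dp":[0,0,0.003],"delta_rot":[0,0,0],"jaw":0},{"dp":[0,0,0],"delta_rot":[0,0,0],"jaw":0}]'
python3 -m handwheel '[{"dp":[0,0,0.003],"delta_rot":[0,0,0],"jaw":0},{"dp":[0,0,0.003],"delta_rot":[0,0,0],"jaw":0},{"dp":[0,0,0.003],"delta_rot":[0,0,0],"jaw":0},{"dp":[0,0,0.003],"delta_rot":[0,0,0],"jaw":0},{"dp":[0,0,0.002],"delta_rot":[0,0,0],"jaw":0},{"dp":[0,0,0],"delta_rot":[0,0,0],"jaw":0},{"dp":[0,0,0],"delta_rot":[0,0,0],"jaw":0}]'
```

```text
t: 5.85
position: [0.6342, 0.1646, 0.1798]
orientation: [0.228, 0.974, -0.0, -0.0]
wrist_force: [0.7, -0.6, -3.6]
opening: 0.0529
gripper_force: 68.2
t: 6.55
position: [0.6343, 0.1646, 0.1662]
orientation: [0.228, 0.974, -0.0, -0.0]
wrist_force: [-0.6, -0.4, -3.6]
opening: 0.0529
gripper_force: 67.5
```

```bash
python3 -m handwheel '[{"dp":[0,0,0.002],"delta_rot":[0,0,0],"jaw":0},{"dp":[0,0,0.002],"delta_rot":[0,0,0],"jaw":0},{"dp":[0,0,0.002],"delta_rot":[0,0,0],"jaw":0},{"dp":[0,0,0.001],"delta_rot":[0,0,0],"jaw":0},{"dp":[0,0,0],"delta_rot":[0,0,0],"jaw":0},{"dp":[0,0,0],"delta_rot":[0,0,0],"jaw":0}]'
python3 -m handwheel '[{"dp":[0,0,0.001],"delta_rot":[0,0,0],"jaw":0},{"dp":[0,0,0],"delta_rot":[0,0,0],"jaw":0},{"dp":[0,0,0],"delta_rot":[0,0,0],"jaw":0}]'
```

```text
t: 7.15
position: [0.6343, 0.1647, 0.1592]
orientation: [0.228, 0.974, -0.0, -0.0]
wrist_force: [-0.0, 0.3, -3.7]
opening: 0.0529
gripper_force: 65.8
t: 7.45
position: [0.6344, 0.1646, 0.1583]
orientation: [0.228, 0.974, -0.0, 0.0]
wrist_force: [-0.4, -0.4, -3.6]
opening: 0.0528
gripper_force: 65.8
```

```bash
python3 -m handwheel '[{"dp":[0,0,0.001],"delta_rot":[0,0,0],"jaw":0},{"dp":[0,0,0],"delta_rot":[0,0,0],"jaw":0}]'
python3 -m handwheel '[{"dp":[0,0,0.001],"delta_rot":[0,0,0],"jaw":0},{"dp":[0,0,0],"delta_rot":[0,0,0],"jaw":0}]'
python3 -m handwheel '[{"dp":[0,0,0.001],"delta_rot":[0,0,0],"jaw":0},{"dp":[0,0,0],"delta_rot":[0,0,0],"jaw":0}]'
```

```text
t: 7.65
position: [0.6343, 0.1645, 0.1571]
orientation: [0.228, 0.974, -0.0, -0.0]
wrist_force: [0.8, -0.9, -2.5]
opening: 0.0528
gripper_force: 65.9
t: 7.85
position: [0.6344, 0.1645, 0.1561]
orientation: [0.228, 0.974, -0.0, 0.0]
wrist_force: [-0.7, -1.1, -2.6]
opening: 0.0529
gripper_force: 65.9
t: 8.05
position: [0.6344, 0.1646, 0.1552]
orientation: [0.228, 0.974, -0.0, 0.0]
wrist_force: [-1.1, -1.7, -3.1]
opening: 0.0527
gripper_force: 65.9
```

```bash
python3 -m handwheel '[{"dp":[0,0,0.001],"delta_rot":[0,0,0],"jaw":0},{"dp":[0,0,0],"delta_rot":[0,0,0],"jaw":0}]'
python3 -m handwheel '[{"dp":[0,0,0.001],"delta_rot":[0,0,0],"jaw":0},{"dp":[0,0,0],"delta_rot":[0,0,0],"jaw":0}]'
python3 - <<'E'
from h import *
C=[cv2.resize(grab(n)[0][a:a+200,b:b+200],(400,400),interpolation=cv2.INTER_CUBIC) for n,a,b in (("scene",160,280),("side",120,300))]
cv2.imwrite("pics/on.png",np.hstack(C))
E
```

```text
t: 8.25
position: [0.6344, 0.1646, 0.1542]
orientation: [0.228, 0.974, -0.0, 0.0]
wrist_force: [-0.6, -1.2, -4.1]
opening: 0.0528
gripper_force: 65.9
t: 8.45
position: [0.6345, 0.1646, 0.1532]
orientation: [0.228, 0.974, -0.0, 0.0]
wrist_force: [0.9, -1.4, -3.3]
opening: 0.0528
gripper_force: 65.9
```

View pics/on.png

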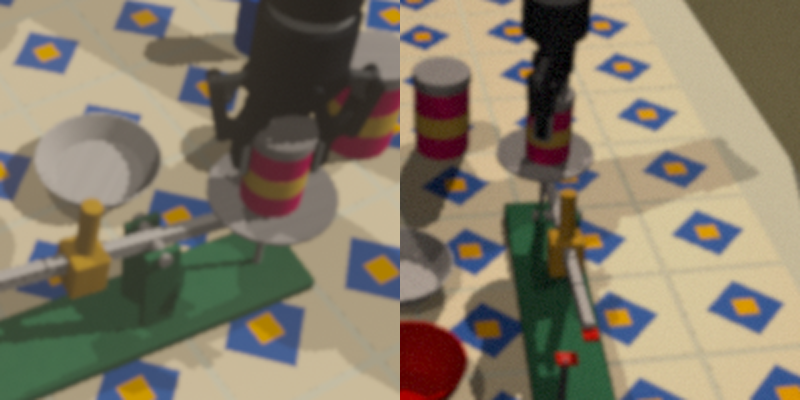

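The canister is upright in the pan's middle, and the pan has sunk nearly fully (pointer now above the index, side ≈(395,287) vs (382,299)).

```bash
for i in 1; do python3 -m handwheel '[{"dp":[0,0,0.001],"delta_rot":[0,0,0],"jaw":0},{"dp":[0,0,0],"delta_rot":[0,0,0],"jaw":0},{"dp":[0,0,0],"delta_rot":[0,0,0],"jaw":0}]'; done
python3 -m handwheel '[{"dp":[0,0,0.001],"delta_rot":[0,0,0],"jaw":0},{"dp":[0,0,0],"delta_rot":[0,0,0],"jaw":0},{"dp":[0,0,0],"delta_rot":[0,0,0],"jaw":0}]'
python3 -m handwheel '[{"dp":[0,0,0.001],"delta_rot":[0,0,0],"jaw":0},{"dp":[0,0,0],"delta_rot":[0,0,0],"jaw":0},{"dp":[0,0,0],"delta_rot":[0,0,0],"jaw":0}]'
```

```text
t: 8.85
position: [0.6344, 0.1647, 0.1523]
orientation: [0.228, 0.974, 0.0, 0.0]
wrist_force: [0.8, -1.0, -2.5]
opening: 0.0526
gripper_force: 65.9
t: 9.15
position: [0.6344, 0.1647, 0.1514]
orientation: [0.228, 0.974, 0.0, 0.0]
wrist_force: [0.2, -0.2, -1.7]
opening: 0.0531
gripper_force: 65.9
t: 9.45
position: [0.6345, 0.1647, 0.1505]
orientation: [0.228, 0.974, 0.0, 0.0]
wrist_force: [-0.4, -0.7, -0.2]
opening: 0.0528
gripper_force: 66.0
```

```bash
python3 -m handwheel '[{"dp":[0,0,0],"delta_rot":[0,0,0],"jaw":0.9},{"dp":[0,0,0],"delta_rot":[0,0,0],"jaw":0.95},{"dp":[0,0,0],"delta_rot":[0,0,0],"jaw":1},{"dp":[0,0,0],"delta_rot":[0,0,0],"jaw":1},{"dp":[0,0,0],"delta_rot":[0,0,0],"jaw":1}]'
python3 -m handwheel '[{"dp":[0,0,-0.005],"delta_rot":[0,0,0],"jaw":1},{"dp":[0,0,-0.02],"delta_rot":[0,0,0],"jaw":1},{"dp":[0,0,-0.035],"delta_rot":[0,0,0],"jaw":1},{"dp":[0,0,-0.035],"delta_rot":[0,0,0],"jaw":1},{"dp":[0,0,-0.03],"delta_rot":[0,0,0],"jaw":1},{"dp":[0,0,-0.02],"delta_rot":[0,0,0],"jaw":0},{"dp":[0,0,0],"delta_rot":[0,0,0],"jaw":0},{"dp":[0,0,0],"delta_rot":[0,0,0],"jaw":0},{"dp":[0,0,0],"delta_rot":[0,0,0],"jaw":0}]'
python3 - <<'E'
from h import *
print([env.sense()["wrist_force"]],env.sense()["opening"])
for n in ("scene","side"): cv2.imwrite(f"pics/{n}1.png",grab(n)[0])
c,K,E=grab("wrist");cv2.imwrite("pics/w2.png",c);np.savez("pics/w2.npz",K=K,E=E)
a=cv2.imread("pics/scene1.png")[200:400,200:460];b=cv2.imread("pics/side1.png")[140:340,320:440]
cv2.imwrite("pics/rel.png",np.hstack([cv2.resize(a,(520,400),interpolation=2),cv2.resize(b,(240,400),interpolation=2)]))
E
```

```text
t: 9.95
position: [0.6345, 0.1648, 0.1504]
orientation: [0.228, 0.974, 0.0, 0.0]
wrist_force: [0.0, -0.2, -0.7]
opening: 0.0858
gripper_force: 0.0
t: 10.85
position: [0.6338, 0.1645, 0.2938]
orientation: [0.228, 0.974, -0.001, -0.001]
wrist_force: [-0.9, -0.1, -1.0]
opening: 0.0283
gripper_force: 0.0
[array([-0.93115875, -0.0709306 , -1.01913805])] 0.02825607662969541
```

View pics/rel.png

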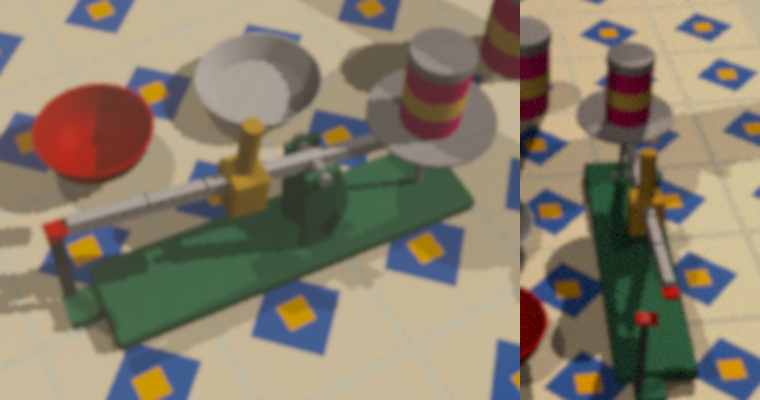

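Run:
```python
from h import *
from fit import w,b
from scipy.optimize import least_squares
C=[np.load(f"pics/{n}0.npz") for n in ("scene","side")]
def tri(u,v):
    P=[c["K"]@c["E"][:3] for c in C]
    X=cv2.triangulatePoints(P[0],P[1],np.array(u,float).reshape(2,1),np.array(v,float).reshape(2,1)).ravel();return X[:3]/X[3]
print("index",tri((226,316),(383,299)),"pointer0",tri((233,336),(392.4,310.2)))
print("knobtop0",tri((317.2,272),(385.1,227.6)),"knobtop1",tri((325.5,262.5),(384,217.5)))
# base-plate top corners (z .018) by scene ray: far-right, near-right, near-left ; side: far-left
for u in ((436,302),(259.6,367)): print(ray(C[0]["K"],C[0]["E"],u,.018))
print(ray(C[1]["K"],C[1]["E"],(354,223),.018))
def f(p):
    r=[]
    for q,u,v in [([0,.1188,.154],(418.8,244),(372.7,184.8)),(b(.14,-.05-p[3],.064),(317.2,272),(385.1,227.6)),(b(-.14,-.05-p[3],.064),(325.5,262.5),(384,217.5)),(b(.14,-.205,0),(233,336),(392.4,310.2)),([.0,-.222,.115],(226,316),(383,299))]:
        for c,x in zip(C,(u,v)): r+=list(proj(c["K"],c["E"],w(p,q))-x)
    return r
s=least_squares(f,[.63,.05,0,.01],loss="soft_l1");p=s.x;print(p,np.round(f(p),1))
print("knobtop now",w(p,b(-.14,-.05-p[3],.064)), "pan",w(p,[0,.12,.12]))
```

```text
index [ 0.58751635 -0.16883506  0.11472441] pointer0 [ 0.60756781 -0.16957456  0.08329893]
knobtop0 [ 0.61912279 -0.02030135  0.16949966] knobtop1 [ 0.61909704 -0.00540169  0.18420939]
[0.68042542 0.20038898 0.018     ]
[ 0.64398255 -0.14558673  0.018     ]
[0.59795911 0.20082838 0.018     ]
[ 0.62370892  0.04576516 -0.09064567  0.00948407] [-2.4  0.6  1.2 -0.4 -1.6  0.6 -1.  -0.3  0.5 -0.1 -0.4 -1.9  6.8 -5.3
 -2.6 -6.  -0.3  9.1  9.2  1.6]
knobtop now [np.float64(0.6191854391401467), np.float64(-0.004001003557342411), np.float64(0.1866744161026648)] pan [np.float64(0.6345715132676102), np.float64(0.16527249594880192), 0.12]
```

The canister stands centred, released, and the pan is on its lower stop; the index (side (383,299)) triangulates to z=0.115 and the knob top to (0.619,-0.005,0.185).

```bash
python3 -m handwheel '[{"dp":[0,0,0],"delta_rot":[0,0,-0.123],"jaw":0},{"dp":[0,0,0],"delta_rot":[0,0,-0.123],"jaw":0},{"dp":[0,0,0],"delta_rot":[0,0,-0.124],"jaw":0},{"dp":[0,-0.03,0],"delta_rot":[0,0,0],"jaw":0},{"dp":[0,-0.04,0],"delta_rot":[0,0,0],"jaw":0},{"dp":[0,-0.04,0],"delta_rot":[0,0,0],"jaw":0},{"dp":[0,-0.028,0],"delta_rot":[0,0,0],"jaw":0},{"dp":[0,0,0],"delta_rot":[0,0,0],"jaw":0},{"dp":[0,0,0],"delta_rot":[0,0,0],"jaw":0}]'
python3 - <<'E'
from h import *
from fit import w,b
p=[.6237,.0458,-.09]
S=env.sense();M=R.from_quat(S["orientation"]).as_matrix();print(M,S["joint_positions"])
print(M.T@(np.array(w(p,[0,-.018,.163]))-S["position"]))
c,K,E=grab("wrist");cv2.imwrite("pics/w3.png",c);np.savez("pics/w3.npz",K=K,E=E)
print(proj(K,E,w(p,b(-.14,-.0595,.064))))
E
```

```text
t: 11.9
position: [0.6216, 0.0269, 0.2948]
orientation: [0.046, 0.999, 0.0, -0.0]
wrist_force: [1.0, 0.5, -0.1]
opening: 0.0001
gripper_force: 0.0
[[-9.95754559e-01  9.20447924e-02 -7.83310191e-04]
 [ 9.20444465e-02  9.95754790e-01  4.66782553e-04]
 [ 8.22949778e-04  3.92701503e-04 -9.99999584e-01]] [4.29175867e-02 3.43525293e-01 1.37374133e-01 1.36540773e+00
 4.99960216e-04 1.35092503e-01]
[-0.00045837  0.00099659  0.13181275]
[276.3537986  238.29806659]
```

View pics/w3.png

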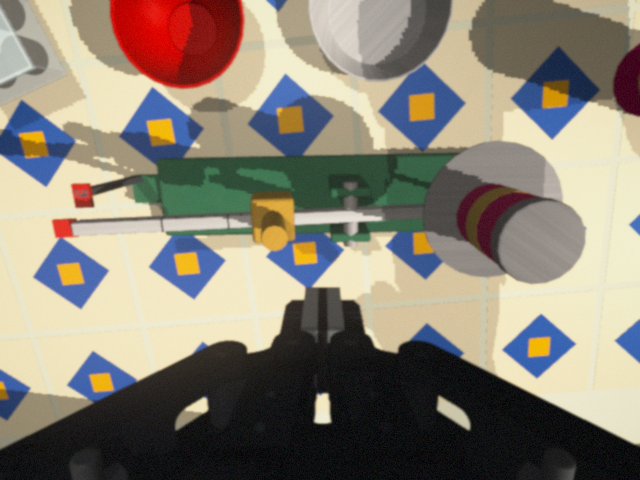

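The wrist view shows the knob top at (275,237), just as predicted (276,238), the index at (83,195), and the canister centred on the pan.

```bash
python3 -m handwheel '[{"dp":[0,0.001,0.03],"delta_rot":[0,0,0],"jaw":0},{"dp":[0,0,0.04],"delta_rot":[0,0,0],"jaw":0},{"dp":[0,0,0.035],"delta_rot":[0,0,0],"jaw":0},{"dp":[0,0,0.02],"delta_rot":[0,0,0],"jaw":0},{"dp":[0,0,0.007],"delta_rot":[0,0,0],"jaw":0},{"dp":[0,0,0],"delta_rot":[0,0,0],"jaw":0},{"dp":[0,-0.003,0],"delta_rot":[0,0,0],"jaw":0},{"dp":[0,-0.003,0],"delta_rot":[0,0,0],"jaw":0},{"dp":[0,-0.003,0],"delta_rot":[0,0,0],"jaw":0},{"dp":[0,-0.003,0],"delta_rot":[0,0,0],"jaw":0}]'
python3 -m handwheel '[{"dp":[0,-0.003,0],"delta_rot":[0,0,0],"jaw":0},{"dp":[0,-0.003,0],"delta_rot":[0,0,0],"jaw":0},{"dp":[0,-0.003,0],"delta_rot":[0,0,0],"jaw":0},{"dp":[0,-0.003,0],"delta_rot":[0,0,0],"jaw":0},{"dp":[0,-0.003,0],"delta_rot":[0,0,0],"jaw":0},{"dp":[0,-0.003,0],"delta_rot":[0,0,0],"jaw":0},{"dp":[0,-0.003,0],"delta_rot":[0,0,0],"jaw":0},{"dp":[0,-0.003,0],"delta_rot":[0,0,0],"jaw":0}]'
cat > tilt.py <<'E'
from h import *
from fit import w,b
from scipy.optimize import least_squares
import sys
p=[.6237,.0458,-.09]
# knob top + pointer from the fixed cameras: red and brass blobs
S=env.sense(); print("t",S["t"],"F",np.round(S["wrist_force"],1),"tcp",np.round(S["position"],4))
g={n:grab(n) for n in ("scene","side","wrist")}
np.savez("pics/last.npz",**{n+k:v for n in g for k,v in zip("cKE",g[n])})
for n in ("side","wrist"):
    c,K,E=g[n]; h=cv2.cvtColor(c,cv2.COLOR_BGR2HSV)
    m=(((h[...,0]<8)|(h[...,0]>172))&(h[...,1]>150)&(h[...,2]>90)).astype(np.uint8)
    N,_,st,ce=cv2.connectedComponentsWithStats(m)
    q=proj(K,E,w(p,[0,-.215,.115])); 
    for s,d in zip(st[1:],ce[1:]):
        if s[4]>12 and np.hypot(*(d-q))<60: print(n,"red",np.round(d,1),s[4])
    for t in (-.14,-.07,-.03,0,.03,.07,.14): print(n,t,np.round(proj(K,E,w(p,b(t,-.208,0))),1),end=" ")
    print("index",np.round(proj(K,E,w(p,[-.0165,-.217,.115])),1))
E
python3 tilt.py
```

```text
t: 12.95
position: [0.6216, 0.0164, 0.1644]
orientation: [0.045, 0.999, 0.001, 0.001]
wrist_force: [1.0, 3.0, 2.8]
opening: -0.0003
gripper_force: 1.6
t: 13.75
position: [0.6187, -0.0079, 0.1632]
orientation: [0.045, 0.999, -0.0, -0.0]
wrist_force: [2.8, 3.1, 1.0]
opening: 0.0002
gripper_force: 1.4
t 13.75 F [2.8 3.1 1. ] tcp [ 0.6187 -0.0079  0.1632]
side red [394.9 289.1] 47
side red [382.6 298.9] 62
side -0.14 [392.3 283.3] side -0.07 [391.8 289.5] side -0.03 [391.5 292.9] side 0 [391.3 295.3] side 0.03 [391.  297.7] side 0.07 [390.7 300.6] side 0.14 [390.1 305.4] index [383.2 298.9]
wrist red [  7.  237.8] 522
wrist -0.14 [-18.8 292.5] wrist -0.07 [  3.5 280.3] wrist -0.03 [ 15.7 274.2] wrist 0 [ 24.7 269.8] wrist 0.03 [ 33.5 265.8] wrist 0.07 [ 45.  260.7] wrist 0.14 [ 64.5 252.7] index [  0. 239.]
```

```bash
python3 -m handwheel '[{"dp":[0,-0.003,0],"delta_rot":[0,0,0],"jaw":0},{"dp":[0,-0.003,0],"delta_rot":[0,0,0],"jaw":0},{"dp":[0,-0.003,0],"delta_rot":[0,0,0],"jaw":0},{"dp":[0,-0.003,0],"delta_rot":[0,0,0],"jaw":0},{"dp":[0,-0.003,0],"delta_rot":[0,0,0],"jaw":0},{"dp":[0,-0.003,0],"delta_rot":[0,0,0],"jaw":0},{"dp":[0,-0.003,0],"delta_rot":[0,0,0],"jaw":0},{"dp":[0,-0.003,0],"delta_rot":[0,0,0],"jaw":0},{"dp":[0,-0.003,-0.001],"delta_rot":[0,0,0],"jaw":0},{"dp":[0,-0.003,-0.001],"delta_rot":[0,0,0],"jaw":0}]'
python3 -m handwheel '[{"dp":[0,-0.003,-0.001],"delta_rot":[0,0,0],"jaw":0},{"dp":[0,-0.003,-0.001],"delta_rot":[0,0,0],"jaw":0},{"dp":[0,-0.003,0],"delta_rot":[0,0,0],"jaw":0},{"dp":[0,-0.003,0],"delta_rot":[0,0,0],"jaw":0},{"dp":[0,-0.003,0],"delta_rot":[0,0,0],"jaw":0},{"dp":[0,-0.002,0],"delta_rot":[0,0,0],"jaw":0},{"dp":[0,0,0],"delta_rot":[0,0,0],"jaw":0}]'
python3 -m handwheel '[{"dp":[0,0.004,0],"delta_rot":[0,0,0],"jaw":0},{"dp":[0,0.006,0],"delta_rot":[0,0,0],"jaw":0},{"dp":[0,0,0],"delta_rot":[0,0,0],"jaw":0},{"dp":[0,0,0],"delta_rot":[0,0,0],"jaw":0},{"dp":[0,0,0],"delta_rot":[0,0,0],"jaw":0},{"dp":[0,0,0],"delta_rot":[0,0,0],"jaw":0},{"dp":[0,0,0],"delta_rot":[0,0,0],"jaw":0},{"dp":[0,0,0],"delta_rot":[0,0,0],"jaw":0}]'
python3 tilt.py
```

```text
t: 14.9
position: [0.616, -0.0378, 0.1653]
orientation: [0.045, 0.999, -0.0, 0.0]
wrist_force: [1.5, 2.9, -0.9]
opening: 0.0004
gripper_force: 1.3
t: 15.6
position: [0.6142, -0.0549, 0.1672]
orientation: [0.046, 0.999, -0.0, -0.0]
wrist_force: [0.8, 1.7, -0.9]
opening: -0.0001
gripper_force: 0.6
t: 16.4
position: [0.6153, -0.0446, 0.1673]
orientation: [0.045, 0.999, -0.0, -0.0]
wrist_force: [1.0, -0.5, -0.1]
opening: 0.0003
gripper_force: 0.0
t 16.4 F [ 1.  -0.5 -0.1] tcp [ 0.6153 -0.0446  0.1673]
side red [394.9 285.9] 50
side red [383.3 299.1] 47
side -0.14 [392.3 283.3] side -0.07 [391.8 289.5] side -0.03 [391.5 292.9] side 0 [391.3 295.3] side 0.03 [391.  297.7] side 0.07 [390.7 300.6] side 0.14 [390.1 305.4] index [383.2 298.9]
wrist red [ 74.3 234.4] 942
wrist red [ 40.8 294.8] 948
wrist -0.14 [ 69.  288.2] wrist -0.07 [ 84.4 276.6] wrist -0.03 [ 93.1 270.7] wrist 0 [ 99.7 266.5] wrist 0.03 [106.2 262.6] wrist 0.07 [114.8 257.8] wrist 0.14 [129.8 250.1] index [ 77.1 236.2]
```

```bash
python3 -m handwheel '[{"dp":[0,-0.005,0],"delta_rot":[0,0,0],"jaw":0},{"dp":[0,-0.003,0],"delta_rot":[0,0,0],"jaw":0},{"dp":[0,-0.003,0],"delta_rot":[0,0,0],"jaw":0},{"dp":[0,-0.003,0],"delta_rot":[0,0,0],"jaw":0},{"dp":[0,-0.003,0],"delta_rot":[0,0,0],"jaw":0},{"dp":[0,-0.003,0],"delta_rot":[0,0,0],"jaw":0},{"dp":[0,-0.003,0],"delta_rot":[0,0,0],"jaw":0},{"dp":[0,0,0],"delta_rot":[0,0,0],"jaw":0}]'
python3 -m handwheel '[{"dp":[0,0.004,0],"delta_rot":[0,0,0],"jaw":0},{"dp":[0,0.006,0],"delta_rot":[0,0,0],"jaw":0},{"dp":[0,0,0],"delta_rot":[0,0,0],"jaw":0},{"dp":[0,0,0],"delta_rot":[0,0,0],"jaw":0},{"dp":[0,0,0],"delta_rot":[0,0,0],"jaw":0},{"dp":[0,0,0],"delta_rot":[0,0,0],"jaw":0},{"dp":[0,0,0],"delta_rot":[0,0,0],"jaw":0},{"dp":[0,0,0],"delta_rot":[0,0,0],"jaw":0},{"dp":[0,0,0],"delta_rot":[0,0,0],"jaw":0},{"dp":[0,0,0],"delta_rot":[0,0,0],"jaw":0}]'
python3 tilt.py
```

```text
t: 17.35
position: [0.6131, -0.0682, 0.1673]
orientation: [0.046, 0.999, -0.001, -0.0]
wrist_force: [-0.7, 0.1, 0.3]
opening: -0.0002
gripper_force: 0.0
t: 18.35
position: [0.6142, -0.0575, 0.1673]
orientation: [0.045, 0.999, -0.0, -0.0]
wrist_force: [0.5, 0.3, -0.6]
opening: 0.0
gripper_force: 0.0
t 18.35 F [ 0.5  0.3 -0.6] tcp [ 0.6142 -0.0575  0.1673]
side red [394.4 296.4] 48
side red [383.9 298.6] 41
side -0.14 [392.3 283.3] side -0.07 [391.8 289.5] side -0.03 [391.5 292.9] side 0 [391.3 295.3] side 0.03 [391.  297.7] side 0.07 [390.7 300.6] side 0.14 [390.1 305.4] index [383.2 298.9]
wrist red [ 99.6 235.4] 909
wrist red [ 95. 275.] 664
wrist -0.14 [ 97.6 288.2] wrist -0.07 [110.9 276.6] wrist -0.03 [118.6 270.7] wrist 0 [124.4 266.6] wrist 0.03 [130.2 262.7] wrist 0.07 [138.  257.8] wrist 0.14 [151.5 250.1] index [102.4 236.2]
```

```bash
python3 -m handwheel '[{"dp":[0,-0.006,0],"delta_rot":[0,0,0],"jaw":0},{"dp":[0,-0.004,0],"delta_rot":[0,0,0],"jaw":0},{"dp":[0,-0.002,0],"delta_rot":[0,0,0],"jaw":0},{"dp":[0,-0.002,0],"delta_rot":[0,0,0],"jaw":0},{"dp":[0,-0.001,0],"delta_rot":[0,0,0],"jaw":0},{"dp":[0,-0.001,0],"delta_rot":[0,0,0],"jaw":0}]'
python3 -m handwheel '[{"dp":[0,0.004,0],"delta_rot":[0,0,0],"jaw":0},{"dp":[0,0.006,0],"delta_rot":[0,0,0],"jaw":0},{"dp":[0,0,0],"delta_rot":[0,0,0],"jaw":0},{"dp":[0,0,0],"delta_rot":[0,0,0],"jaw":0},{"dp":[0,0,0],"delta_rot":[0,0,0],"jaw":0},{"dp":[0,0,0],"delta_rot":[0,0,0],"jaw":0},{"dp":[0,0,0],"delta_rot":[0,0,0],"jaw":0},{"dp":[0,0,0],"delta_rot":[0,0,0],"jaw":0},{"dp":[0,0,0],"delta_rot":[0,0,0],"jaw":0},{"dp":[0,0,0],"delta_rot":[0,0,0],"jaw":0}]'
python3 tilt.py
```

```text
t: 19.1
position: [0.6127, -0.0734, 0.1673]
orientation: [0.045, 0.999, 0.0, 0.0]
wrist_force: [-0.1, 0.1, -0.1]
opening: 0.0001
gripper_force: 0.0
t: 20.1
position: [0.6136, -0.0634, 0.1673]
orientation: [0.045, 0.999, -0.0, 0.0]
wrist_force: [0.4, -0.7, 0.8]
opening: 0.0001
gripper_force: 0.0
t 20.1 F [ 0.4 -0.7  0.8] tcp [ 0.6136 -0.0634  0.1673]
side red [394.4 296. ] 52
side red [384.  298.8] 44
side -0.14 [392.3 283.3] side -0.07 [391.8 289.5] side -0.03 [391.5 292.9] side 0 [391.3 295.3] side 0.03 [391.  297.7] side 0.07 [390.7 300.6] side 0.14 [390.1 305.4] index [383.2 298.9]
wrist red [112.2 236.1] 737
wrist red [106.3 275.8] 666
wrist -0.14 [110.9 288.2] wrist -0.07 [123.2 276.6] wrist -0.03 [130.4 270.7] wrist 0 [135.8 266.6] wrist 0.03 [141.3 262.7] wrist 0.07 [148.7 257.8] wrist 0.14 [161.6 250.1] index [114.1 236.2]
```

```bash
cat > t2.py <<'E'
from h import *
from fit import w,b
from scipy.optimize import least_squares
p=[.6237,.0458,-.09]
def red(c,near,rad=60):
    h=cv2.cvtColor(c,cv2.COLOR_BGR2HSV)
    m=(((h[...,0]<8)|(h[...,0]>172))&(h[...,1]>150)&(h[...,2]>90)).astype(np.uint8)
    N,_,st,ce=cv2.connectedComponentsWithStats(m)
    return [d for s,d in zip(st[1:],ce[1:]) if s[4]>12 and np.hypot(*(d-near))<rad]
L=np.load("pics/last.npz"); W3=np.load("pics/w3.npz"); D=np.load("pics/side0.npz")
def pt(q,t):
    y=b(t,-q[1],q[2]); y[0]=q[0]; return w(p,y)
w3=min(red(cv2.imread("pics/w3.png"),np.array([64,229]),15),key=lambda d:d[0]); print(w3)
f=lambda q:np.r_[proj(D["K"],D["E"],pt(q,-.14))-(394.9,286.2),proj(D["K"],D["E"],pt(q,.14))-(392.4,310.2),.3*(proj(W3["K"],W3["E"],pt(q,-.14))-w3)]
q=least_squares(f,[0,.21,0]).x; print("pointer",q,np.round(f(q),1))
s=max(red(L["sidec"],np.array([392,298]),25),key=lambda d:d[0]); v=max(red(L["wristc"],proj(L["wristK"],L["wristE"],pt(q,-.05)),40),key=lambda d:d[1])
for n,o in (("side",s),("wrist",v)):
    T=np.linspace(-.15,.15,301); e=[np.hypot(*(proj(L[n+"K"],L[n+"E"],pt(q,t))-o)) for t in T]; print(n,o,"tilt",T[np.argmin(e)],min(e))
E
python3 t2.py
```

```text
[ 62.47635135 227.78040541]
pointer [0.00282775 0.21992808 0.00142005] [-0.1  0.2 -0.1 -0.2 -0.1  0.2]
side [394.36538462 295.98076923] tilt -0.03799999999999999 0.3419329251346982
wrist [106.25075075 275.78678679] tilt -0.025999999999999995 1.0227658740815382
```

```bash
python3 -m handwheel '[{"dp":[0,-0.005,0],"delta_rot":[0,0,0],"jaw":0},{"dp":[0,-0.004,0],"delta_rot":[0,0,0],"jaw":0},{"dp":[0,-0.002,0],"delta_rot":[0,0,0],"jaw":0},{"dp":[0,-0.001,0],"delta_rot":[0,0,0],"jaw":0},{"dp":[0,0,0],"delta_rot":[0,0,0],"jaw":0}]'
for i in 1; do python3 -m handwheel '[{"dp":[0,-0.001,0],"delta_rot":[0,0,0],"jaw":0},{"dp":[0,0,0],"delta_rot":[0,0,0],"jaw":0}]'; done
python3 -m handwheel '[{"dp":[0,-0.001,0],"delta_rot":[0,0,0],"jaw":0},{"dp":[0,0,0],"delta_rot":[0,0,0],"jaw":0}]'
python3 -m handwheel '[{"dp":[0,-0.001,0],"delta_rot":[0,0,0],"jaw":0},{"dp":[0,0,0],"delta_rot":[0,0,0],"jaw":0}]'
python3 tilt.py | grep red; python3 t2.py | tail -2
```

```text
t: 20.75
position: [0.6125, -0.0753, 0.1672]
orientation: [0.045, 0.999, 0.0, -0.0]
wrist_force: [-0.1, 1.1, 0.3]
opening: -0.0004
gripper_force: 0.7
t: 20.95
position: [0.6125, -0.0762, 0.1673]
orientation: [0.045, 0.999, 0.0, -0.0]
wrist_force: [0.5, 1.1, -1.1]
opening: 0.0004
gripper_force: 1.0
t: 21.15
position: [0.6124, -0.0773, 0.1673]
orientation: [0.045, 0.999, 0.0, -0.0]
wrist_force: [0.4, 2.0, -1.3]
opening: -0.0004
gripper_force: 1.0
t: 21.35
position: [0.6123, -0.0784, 0.1673]
orientation: [0.045, 0.999, -0.0, 0.0]
wrist_force: [0.7, 1.9, -0.6]
opening: 0.0004
gripper_force: 0.9
side red [394.3 296. ] 51
side red [383.7 298.8] 42
wrist red [141.2 235.4] 813
wrist red [136.6 275.5] 682
side [394.29411765 296.        ] tilt -0.03799999999999999 0.27538585362246
wrist [136.64076246 275.51026393] tilt -0.022999999999999993 0.6310642028095481
```

```bash
python3 -m handwheel '[{"dp":[0,0.004,0],"delta_rot":[0,0,0],"jaw":0},{"dp":[0,0.006,0],"delta_rot":[0,0,0],"jaw":0},{"dp":[0,0,0],"delta_rot":[0,0,0],"jaw":0},{"dp":[0,0,0],"delta_rot":[0,0,0],"jaw":0},{"dp":[0,0,0],"delta_rot":[0,0,0],"jaw":0},{"dp":[0,0,0],"delta_rot":[0,0,0],"jaw":0},{"dp":[0,0,0],"delta_rot":[0,0,0],"jaw":0},{"dp":[0,0,0],"delta_rot":[0,0,0],"jaw":0},{"dp":[0,0,0],"delta_rot":[0,0,0],"jaw":0},{"dp":[0,0,0],"delta_rot":[0,0,0],"jaw":0},{"dp":[0,0,0],"delta_rot":[0,0,0],"jaw":0},{"dp":[0,0,0],"delta_rot":[0,0,0],"jaw":0}]'
python3 tilt.py | grep red; python3 t2.py | tail -2
```

```text
t: 22.7
position: [0.6132, -0.0683, 0.1673]
orientation: [0.045, 0.999, 0.0, -0.0]
wrist_force: [-1.2, -1.1, -0.3]
opening: -0.0001
gripper_force: 0.0
side red [389.5 299.3] 104
wrist red [121.2 234.8] 997
wrist red [125.  269.3] 591
side [389.49038462 299.32692308] tilt 0.006000000000000005 4.178459809855044
wrist [124.96615905 269.28257191] tilt 0.017000000000000015 0.939781302087289
```

```bash
python3 -m handwheel '[{"dp":[0,0.01,0],"delta_rot":[0,0,0],"jaw":0},{"dp":[0,0.01,-0.005],"delta_rot":[0,0,0],"jaw":0},{"dp":[0,0,-0.03],"delta_rot":[0,0,0],"jaw":0},{"dp":[0,0,-0.04],"delta_rot":[0,0,0],"jaw":0},{"dp":[0,0,-0.03],"delta_rot":[0,0,0],"jaw":0},{"dp":[0,0,0],"delta_rot":[0,0,0],"jaw":0},{"dp":[0,0,0],"delta_rot":[0,0,0],"jaw":0},{"dp":[0,0,0],"delta_rot":[0,0,0],"jaw":0},{"dp":[0,0,0],"delta_rot":[0,0,0],"jaw":0},{"dp":[0,0,0],"delta_rot":[0,0,0],"jaw":0}]'
python3 tilt.py | grep red; python3 t2.py | tail -2
python3 - <<'E'
from h import *
L=np.load("pics/last.npz");cv2.imwrite("pics/fin.png",np.hstack([cv2.resize(L["scenec"][200:400,200:460],(520,400),interpolation=2),cv2.resize(L["sidec"][140:340,320:440],(240,400),interpolation=2)]))
E
```

```text
t: 23.85
position: [0.6144, -0.0483, 0.2711]
orientation: [0.045, 0.999, 0.0, -0.001]
wrist_force: [0.3, 0.3, 0.6]
opening: 0.0003
gripper_force: 0.0
side red [389.8 299.2] 98
wrist red [162.8 200.8] 331
wrist red [163.8 224.7] 263
side [389.78571429 299.17346939] tilt 0.0040000000000000036 3.900778626349214
wrist [163.79467681 224.72243346] tilt 0.015000000000000013 0.4825024317879574
```

View pics/fin.png

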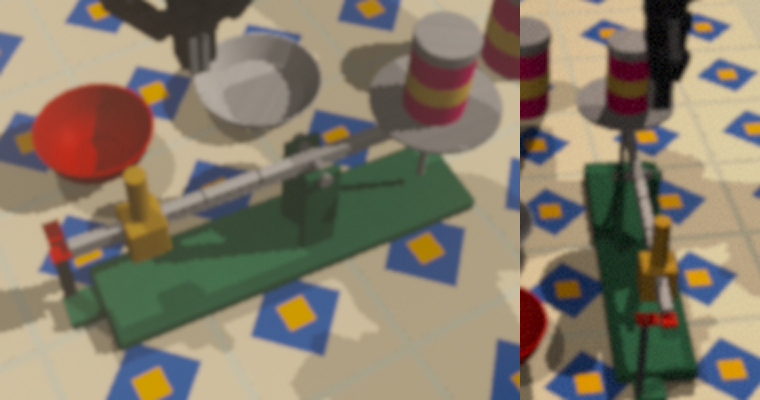

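The pointer and index stand level in the side view (≈(390,299)), the canister is upright on the pan, and the gripper is clear.

```bash
python3 -c "
from station import job; print(job.hand_in())"
```

```text
the job is handed in; nothing more can be done
None
```

I set the pink cacao canister upright on the middle of the pan and pushed the counterpoise until the untouched beam settled about 0.01 rad from level by camera (limit 0.03), then handed the job in at about 24 s; it returned no verdict.

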